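# Open a safety-capped reagent bottle and lay the cap in the dish

### The arm

A 6-joint arm with a two-finger parallel gripper is mounted at the origin on the work surface. World frame = base frame: x ahead of the robot, y to its left, z up, the work surface at z = 0. Lengths are in m, angles in rad, forces in N, time in s.
With the tool pointing down it reaches from about 0.35 to 0.725 m from the base axis. Payload 4.3 kg.
Tool frame: the origin (TCP) lies between the finger pads; the fingertips stand 19 mm ahead of it and the grasp point (between the pads) is the TCP; z points along the fingers, y is the line along which they close (so a half turn about z gives the same grasp; the last joint's range is limited). The gripper opens to 85 mm and grips with 20 to 120 N. Pads are 22 mm wide; open, the fingers measure 114 mm over their backs; the gripper's body (76 mm by 85 mm) begins 54 mm behind the grasp point. The pads swing forward as they close: fully open they stand 13 mm farther back than shut.
Start: joints at [1.228, 0.377, 0.081, 1.274, 0, 1.46], TCP at [0.133, 0.56, 0.25] pointing down, gripper open.
Joint ranges: [-2.72, 2.72], [-0.84, 1.66], [-1.02, 1.22], [-1.77, 2.12], [-1.37, 1.28], [-3.14, 3.14]. Speed limits (rad/s): [2.57, 2.57, 3.14, 3.14, 3.14, 3.14].

### API

Orientations are given as a unit quaternion [w, x, y, z].
In Python, from station import robot, get_image, close_job gives the robot as it stands. The module is installed in compiled form; this text tells all that it offers.
- The arm moves only by the tool arm_command, never from a script. Its argument "steps" is text: rows parted by semicolons, each of 4 numbers parted by spaces: the shift along the tool's x, y, z in m, then the turn about the tool's z in rad. A call has exactly 5 rows; each row shifts and turns the commanded pose from where the row before left it, along the tool's axes as they then stand; what a row does not reach is not made up. A row lasts 1/8 s, in which the tool goes at most 62.5 mm and 10.7 degrees, less where a joint would pass 70% of its speed; a pose out of reach is approached as far as the arm can. A call is refused whole if a number of a shift passes 0.0625 or a number of a turn 0.188, either way. A call with a gripper value outside its range is refused whole. "fingers" is the closure in counts, from 0 (fully open) to 255 (shut), set as the call begins (left out, the last holds). The fingers move at their own pace and stop on an object; "newtons" is the grip in N (left out, the last holds). Time passes only in rows, so rows that do not move let the fingers close, or fill a call up. It gives the time, the measured TCP pose, the force, the opening and the grip force at its end, in the units of the state.
- robot.sense(): the state, without advancing time (a new reading comes with each control period).
- get_image(name): name is "scene" or "side" or "wrist"; returns a dict with "image" (400x640x3 uint8, red, green, blue), "mtx" (3x3 intrinsics, pixels), "rvec" (rotation vector, rad) and "tvec" (3), from world to camera coordinates, as OpenCV has them. Camera axes: x right, y down, z forward; pixel columns grow to the right and rows downward; lengths in m; the calibration is good to about 2 mm. A picture is of the moment at which its call begins. There is no depth.
- close_job(): hands the job in; it is judged then, once.
The state is a dict: "t": time; "qpos": joint angles; "joint_vel": joint speeds; "joint_efforts": joint torques, N m; "tool_pos": TCP position; "eef_rot": TCP orientation; "ft_force": force on the tool from outside, world axes, zero at the start; "torque": the same for the moment, N m; "opening": finger opening in m; "finger_force": force on a finger pad.
Only numpy, scipy, OpenCV 4.12 (cv2) and the standard library are available. Lean on these libraries where they do the work, as an engineer would, in place of code of your own. Each camera call takes 0.05 s, during which the arm holds its last target. There are 200 camera calls.

### The job

Open the reagent bottle: push its safety cap down against the spring, keep it pushed while turning it counter-clockwise until you feel it come up against its stop, then lift the cap straight off and set it down, rim down, flat inside the glass dish. Feel your way and do not force it, because the glass neck chips if you press, twist or pull hard; do not let the cap drop, and leave the other things on the bench where they are.

Things in the scene. Friction and masses are not known exactly. Their poses are not given: they have to be found in the camera images.
- bottle: Squat amber glass bottle, 84 mm across, held fast upright in a round bench cradle (120 mm across, 12 mm high, rubber cuff 94 mm across up to 45 mm); it cannot move. Origin: centre of the cradle's underside on the bench, z up. It stands left or right of the bench's middle, the dish on the other side.
- bottle_mouth (a point): Top centre of the neck, 130 mm above the bench, under the cap. The neck is 39 mm across, with a retaining flange 49 mm across; a sprung seal in its middle pushes the cap up. Neck and cap must never bear more than 45 N on each other (spring load, stops, twist and pull added together); the cap's two lugs bear 23 mm from the axis.
- cap: White plastic push-and-turn cap, loose, about 70 g. Round skirt 60 mm across, flat top face 26 mm above its rim; on it a straight grip bar 46 mm long (cap's x), 18 mm wide (y), 26 mm tall: 52 mm in all. Origin: centre of the skirt's lower rim, z up. At the start it is locked on the bottle, its x along the bottle's x, rim 118 mm, top face 144 mm, bar top 170 mm above the bench.
- cap_grip (a point): Middle of the grip bar, on the cap's axis, 40 mm above its rim; grip the bar's sides here, 18 mm apart. The finger ends may rest on the cap's top face 14 mm below.
- cap_top (a point): Centre of the cap's top face, foot of the bar. Spring: pushes the cap up with about 5 N, plus 1.5 N per mm pushed down. Locked, the cap must go 3 mm down before it can turn; 4 to 6 mm (about 11 to 14 N) is right; at 7 mm (about 15.5 N) its rim meets the bottle's hard collar. It does not turn clockwise.
- cap_rim (a point): Centre of the cap's rim; two lugs inside it. Held down, the cap turns counter-clockwise (from above) with under 0.12 N m for 35 to 84 degrees, different each time, not visible, to a springy stop (0.1 N m per degree, hard after 8). There, and up to 5 degrees before, the flange has gaps: eased up, the cap rises (3.5 mm by its spring) and is clear of the neck 15 mm up. Elsewhere the flange holds it.
- dish: Shallow round loose glass dish, 110 mm across, 14 mm high, wall 3 mm, floor 4 mm thick (inside 104 mm across). Origin: centre of its underside, z up. It stands on the other side of the bench's middle from the bottle; either may be on the left.
- dish_floor (a point): Centre of the upper face of the dish's floor, 4 mm above the bench: where the cap's rim is to rest.
- spatula: Bystander: spatula 170 mm long lying in the middle between bottle and dish. Leave alone.
- jar: Bystander: small clear jar with lid, 60 mm across, 62 mm tall, near the left edge of the work area. Leave alone.
- beaker: Bystander: glass beaker, 66 mm across, 85 mm tall, behind the work area. Leave alone.
- flask: Bystander: conical stoppered flask, 84 mm across at its foot, 130 mm tall, behind the work area. Leave alone.
- reagent: Bystander: small glass bottle, 48 mm across, 100 mm tall, behind the work area. Leave alone.
- weight: Bystander: small brass weight, 26 mm across, 24 mm tall, near the right edge of the work area. Leave alone.
Not all that is in view belongs to the job. Of the things that look like the dish, take the one that is farthest to the robot's right at the start.

How it is judged:
On the way, in this order (a step that is already met when the one before it is completed fails the run):
1. the cap is pushed at least 2.5 mm down against its spring (z of cap in the frame of bottle below 0.1155 m), for 0.1 s.
2. the cap is lifted off the neck, at least 20 mm above where it sat (z of cap in the frame of bottle above 0.138 m), for 0.05 s.
At the end, for the whole second after the job is handed in: The cap lies flat inside the glass dish, rim down (tilt under 0.12 rad, rim within 5 mm of the dish's floor, centre within 28 mm of the dish's centre), the dish flat on the bench (tilt under 0.1 rad), the cap at rest (under 20 mm/s) and released (horizontal distance between cap and dish_floor below 0.028 m and z of cap in the frame of dish_floor between -0.004 and 0.005 m and not (angle between cap's own z axis and vertical above 0.12 rad) and angle between dish's own z axis and vertical below 0.1 rad and linear speed of cap below 0.02 m/s and contact force between the fingers and cap below 0.1 N); the robot touches nothing.
It fails at once if cap and bottle bear more than 45 N on each other (contact force between cap and bottle above 45 N).
It fails at once if the cap is let go more than 25 mm above the dish's floor once it is off the bottle (z of cap in the frame of dish_floor above 0.025 m and horizontal distance between cap and bottle above 0.07 m and contact force between the fingers and cap below 0.1 N).
It fails at once if a bystander (spatula, jar, beaker, flask, small bottle or weight) is moved more than 20 mm (distance of any of spatula, jar, beaker, flask, reagent, weight from where it was at the start of the episode above 0.02 m).
It also fails if it takes over 70 s, if anything falls off the work surface, if the arm or the gripper's body presses on something with over 40 N, if the wrist force passes 120 N, or if a joint passes its speed limit or range.

## Working session

There is one attempt and no reset: what is moved stays moved. The work goes in short steps, Python scripts to look and compute and a tool call to move; the robot and the scene stay as the last step left them, time stands still between calls to the robot, and variables do not carry over. Pictures are saved under pics/ and viewed, at most 10 in all, crops included, and the job is handed in when it is done.

Besides the shell and the picture viewer there is one more tool, called after "Request:" as name(argument=value, ...) on one line, values as JSON. arm_command: Moves the arm, as the interface text tells. Its arguments: {"type":"object","properties":{"steps":{"type":"string"},"fingers":{"type":"number"},"newtons":{"type":"number"}},"required":["steps"]}

```bash
mkdir -p pics
cat > h.py <<'E'
import numpy as np, cv2
from station import robot, get_image, close_job
def cam(n):
    d=get_image(n); d['R']=cv2.Rodrigues(np.array(d['rvec'],float))[0]; d['t']=np.array(d['tvec'],float).ravel(); d['K']=np.array(d['mtx'],float); return d
def ray(d,u,v,z):
    r=d['R'].T@np.linalg.solve(d['K'],[u,v,1.]); c=-d['R'].T@d['t']; return c+r*(z-c[2])/r[2]
def proj(d,p):
    q=d['K']@(d['R']@np.array(p,float)+d['t']); return q[:2]/q[2]
def save(d,f,crop=None,k=1):
    im=d['image'][:,:,::-1]
    if crop: a,b,c,e=crop; im=im[b:e,a:c]
    cv2.imwrite('pics/'+f,cv2.resize(im,None,fx=k,fy=k))
E
python3 - <<'E'
from h import *
a=cam('scene');b=cam('side')
im=np.vstack([a['image'],b['image']])[:,:,::-1]
cv2.imwrite('pics/a.png',cv2.resize(im,(480,600))) if 0 else None
save(a,'scene.png');save(b,'side.png')
for d in(a,b): print(-d['R'].T@d['t'],d['R'][2],d['K'][0,0])
print(robot.sense())
E
```

```text
[1.18569824 0.74399514 1.31883479] [-0.41334724 -0.46380049 -0.78360268] 491.39934950281753
[ 0.24129457 -0.77048605  0.65325359] [ 0.30655519  0.78563378 -0.53740439] 376.57661049674533
{'t': 0.1, 'qpos': array([ 1.22770716e+00,  3.78024346e-01,  7.97773423e-02,  1.27437764e+00,
       -5.76956102e-06,  1.46049743e+00]), 'joint_vel': array([ 0.00031728, -0.00284285,  0.00250402,  0.000503  , -0.00145316,
        0.00151283]), 'joint_efforts': array([ 1.05366602e-03, -4.64695287e+01,  2.70581728e+01,  1.20040440e-02,
       -1.54717900e-04,  1.13372906e-05]), 'tool_pos': array([0.13246205, 0.55898244, 0.24944156]), 'eef_rot': array([-2.02652575e-04,  1.16132441e-01,  9.93233316e-01, -8.91416537e-04]), 'ft_force': array([ 0.11844979, -0.65633943,  0.37346321]), 'torque': array([ 2.24905817e-05, -1.34801958e-02, -6.64623765e-02]), 'finger_force': 0.0, 'opening': 0.08543119970013097}
```

View pics/scene.png

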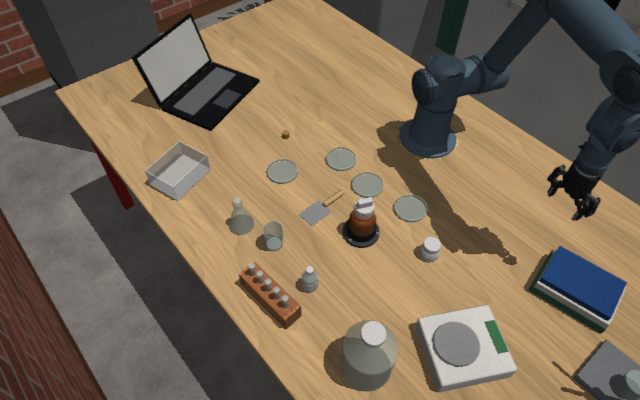

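View pics/side.png

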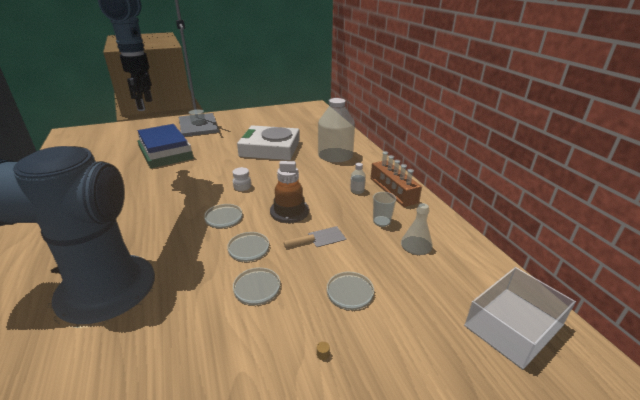

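The scene view has four dish-like things at about (282,171), (341,159), (367,185) and (410,207). In the side view they are at (350,291), (257,286), (248,247) and (223,216). The bottle with its white cap is at scene (362,215) and side (289,190). I'll measure all of these and crop the candidates.

Run:
```python
from h import *
a=cam('scene');b=cam('side')
for n,d,pts in(('scene',a,[(282,171),(341,159),(367,185),(410,207)]),('side',b,[(350,291),(257,286),(248,247),(223,216)])):
    for p in pts: print(n,p,ray(d,*p,.007).round(3))
print('cradle',ray(a,361,232,.012).round(3),ray(b,289,211,.012).round(3))
c=[cv2.resize(a['image'][120:245,260:440],None,fx=4,fy=4)[:,:,::-1],]
cv2.imwrite('pics/c1.png',c[0])
x=cv2.resize(b['image'][155:225,255:325],None,fx=8,fy=8)[:,:,::-1]
y=cv2.resize(b['image'][265:320,320:385],None,fx=3,fy=3)[:,:,::-1]
x[:165,:195]=y
cv2.imwrite('pics/c2.png',x)
```

```text
scene (282, 171) [ 0.528 -0.212  0.007]
scene (341, 159) [ 0.327 -0.122  0.007]
scene (367, 185) [0.339 0.028 0.007]
scene (410, 207) [0.294 0.19  0.007]
side (350, 291) [ 0.53  -0.216  0.007]
side (257, 286) [ 0.332 -0.126  0.007]
side (248, 247) [0.341 0.021 0.007]
side (223, 216) [0.3   0.188 0.007]
cradle [0.494 0.161 0.012] [0.489 0.141 0.012]
```

View pics/c1.png

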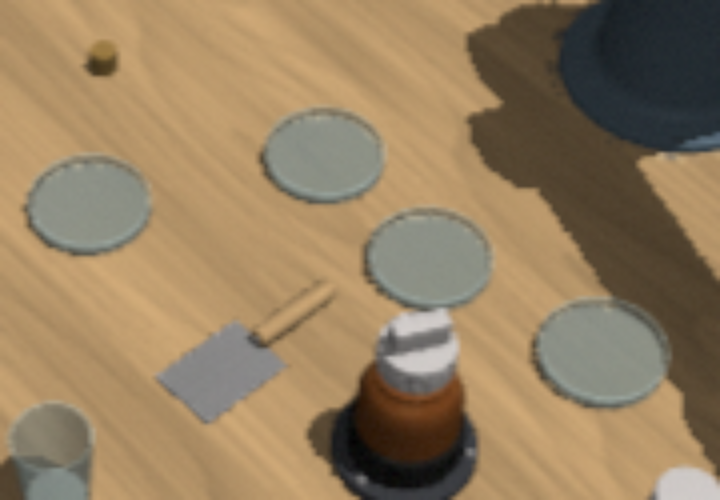

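View pics/c2.png

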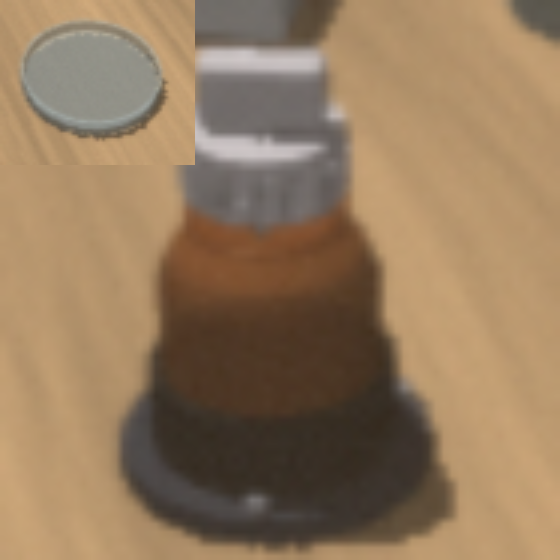

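The four dish candidates in the scene view are:
- (282,171), y = -0.21
- (341,159), y = -0.12
- (367,185), y = +0.02
- (410,207), y = +0.19

The one farthest to the robot's right is at scene (282,171), world about (0.529, -0.214). The crops show it is a plain, complete dish. The bottle stands near (0.49, 0.15). I'll move above it and look with the wrist camera.

Request:
arm_command(steps="-0.045 -0.032 -0.01 0;-0.045 -0.032 -0.01 0;-0.045 -0.032 -0.01 0;-0.045 -0.032 -0.01 0;-0.045 -0.032 -0.01 0")

```text
t: 0.82
tool_pos: [0.3155, 0.3504, 0.3006]
eef_rot: [0.0, 0.116, 0.993, 0.0]
ft_force: [0.4, -0.2, 0.4]
opening: 0.085
finger_force: 0.0
```

Request:
arm_command(steps="-0.045 -0.032 -0.01 0;-0.045 -0.032 -0.01 0;-0.045 -0.032 -0.01 0;-0.045 -0.032 -0.01 0;0 0 0 0")

```text
t: 1.45
tool_pos: [0.4627, 0.1833, 0.3405]
eef_rot: [0.001, 0.119, 0.993, -0.0]
ft_force: [-0.3, 0.4, -0.2]
opening: 0.0856
finger_force: 0.0
```

Run:
```python
from h import *
w=cam('wrist');save(w,'w1.png');print(-w['R'].T@w['t'],w['R'][2],w['K'][0,0])
s=robot.sense();print(s['tool_pos'],s['eef_rot'],s['ft_force'],s['torque'])
```

```text
[0.39571683 0.19986116 0.46441036] [ 0.26556949 -0.06460521 -0.96192464] 340.44009653309394
[0.4612085  0.18465707 0.34016654] [-9.45207285e-05  1.17871348e-01  9.93028857e-01  1.62162272e-04] [-0.04804184 -0.49766983 -0.2939303 ] [-0.00254929  0.03256263  0.01604674]
```

View pics/w1.png

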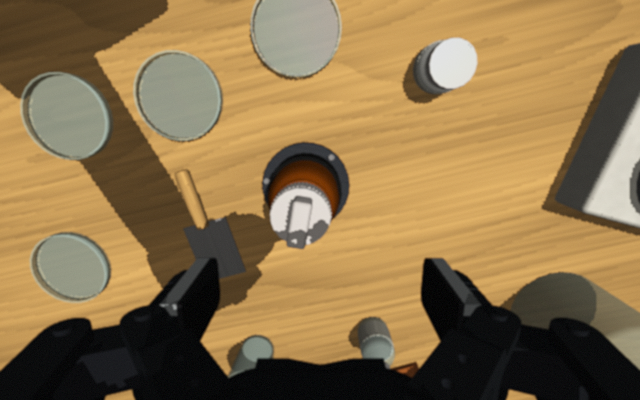

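The wrist view shows the cap at about (300,213), with its bar running roughly vertical from (301,200) to (297,243). The cradle is at (306,185) and the target dish at (70,267). The gripper shadow covers the lower end of the bar, so I'll zoom in.

Run:
```python
from h import *
w=cam('wrist');save(w,'w2.png',(260,140,360,260),5)
g=cv2.cvtColor(w['image'],cv2.COLOR_RGB2HSV)
def ell(mask,z,name):
    n,l,st,ce=cv2.connectedComponentsWithStats(mask.astype(np.uint8))
    return l,st,ce
# cradle dark + dish grey-green
im=w['image'].astype(int)
dark=(im.max(2)<75).astype(np.uint8); dark[:130]=0;dark[225:]=0;dark[:,:255]=0;dark[:,360:]=0
c=max(cv2.findContours(dark,0,1)[0],key=cv2.contourArea); h=cv2.convexHull(c)[:,0].astype(float)
P=np.array([ray(w,u,v,.012)[:2] for u,v in h if v<195])
A=np.c_[2*P,np.ones(len(P))];s=np.linalg.lstsq(A,(P**2).sum(1),rcond=None)[0];print('cradle',s[:2],np.sqrt(s[2]+s[:2]@s[:2]))
# dish: not wood (low saturation)
d=((g[:,:,1]<70)&(g[:,:,2]>90)).astype(np.uint8); d[:220]=0;d[310:]=0;d[:,130:]=0
c=max(cv2.findContours(d,0,1)[0],key=cv2.contourArea)
P=np.array([ray(w,u,v,.014)[:2] for u,v in cv2.convexHull(c)[:,0].astype(float)])
A=np.c_[2*P,np.ones(len(P))];s=np.linalg.lstsq(A,(P**2).sum(1),rcond=None)[0];print('dish',s[:2],np.sqrt(s[2]+s[:2]@s[:2]))
```

```text
cradle [0.49207108 0.15581338] 0.05771053564575103
dish [ 0.52985759 -0.20731779] 0.055802536462629594
```

View pics/w2.png

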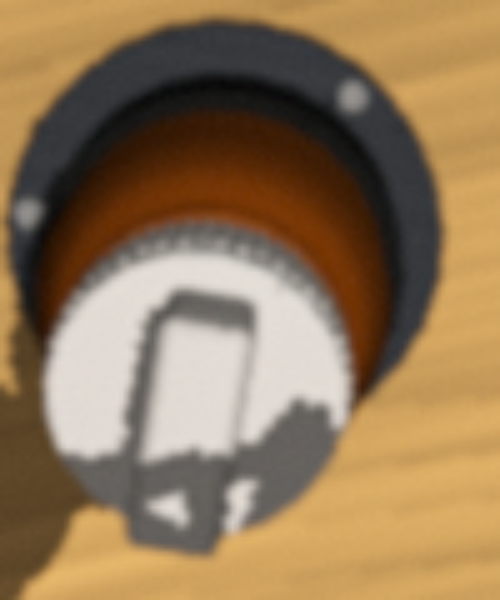

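The crop shows the bar's top face with corners at about (163,320), (253,328), (215,553) and (131,545) in crop pixels. The cap's top disc spans x = 45 to 353.

Run:
```python
from h import *
w=cam('wrist')
f=lambda x,y,z: ray(w,260+(x-2)/5,140+(y-2)/5,z)
C=np.array([f(*p,.170) for p in[(163,320),(253,328),(215,553),(131,545)]])[:,:2]
print(C.round(4),C.mean(0)); L=(C[3]+C[2]-C[0]-C[1])/2;W=(C[1]-C[0]+C[2]-C[3])/2
print('len',np.hypot(*L),'wid',np.hypot(*W),'ang',np.arctan2(L[1],L[0]),'angW',np.arctan2(W[1],W[0]))
P=np.array([f(*p,.144) for p in[(45,375),(353,375),(60,440),(335,460),(100,505),(260,530),(80,305),(330,300)]])[:,:2]
A=np.c_[2*P,np.ones(len(P))];s=np.linalg.lstsq(A,(P**2).sum(1),rcond=None)[0];print('cap',s[:2],np.sqrt(s[2]+s[:2]@s[:2]))
s=robot.sense();print(s['tool_pos'],s['eef_rot'],s['qpos'])
from scipy.spatial.transform import Rotation as R
q=s['eef_rot'];M=R.from_quat([q[1],q[2],q[3],q[0]]).as_matrix();print(M.round(3),'yaw of tool y',np.arctan2(M[1,1],M[0,1]),'d',M.T@(np.r_[C.mean(0),0.25]-s['tool_pos']))
```

```text
[[0.4689 0.1582]
 [0.4741 0.1736]
 [0.5149 0.1562]
 [0.5097 0.1413]] [0.49191189 0.15731885]
len 0.044278935511932 wid 0.015976479246768968 ang -0.3963869725348802 angW 1.2400407680346863
cap [0.49221853 0.15795321] 0.030657012193403204
[0.45967908 0.18617283 0.33996561] [-5.43883284e-04  1.16028698e-01  9.93245710e-01  6.55745166e-05] [2.56523859e-01 2.07572334e-01 7.88085568e-02 1.44299782e+00
 5.18345772e-04 4.89104905e-01]
[[-0.973  0.23  -0.001]
 [ 0.23   0.973  0.   ]
 [ 0.001  0.    -1.   ]] yaw of tool y 1.3382150288299994 d [-0.03811403 -0.0206481   0.08992382]
```

The cap's axis is at about (0.492, 0.157) and the bar lies at yaw -0.38, so I'll align the tool and come down partway.

Request:
arm_command(steps="-0.019 -0.01 0.02 0;-0.019 -0.011 0.02 0;0 0 0.02 0.145;0 0 0.01 0;0 0 0 0", fingers=0, newtons=30)

```text
t: 2.22
tool_pos: [0.4912, 0.1575, 0.2698]
eef_rot: [-0.001, 0.186, 0.983, -0.0]
ft_force: [0.8, 0.9, -0.3]
opening: 0.0855
finger_force: 0.0
```

```bash
cat > ax.py <<'E'
from h import *
w=cam('wrist');save(w,'w3.png',(220,180,420,330),4)
s=robot.sense();p=s['tool_pos'];print(p.round(4),s['eef_rot'].round(4),s['ft_force'],s['torque'])
from scipy.spatial.transform import Rotation as R
M=R.from_quat(s['eef_rot'],scalar_first=True).as_matrix();print('yaw y',np.arctan2(M[1,1],M[0,1]))
print('tcp axis px',proj(w,p+[0,0,.170-p[2]]),proj(w,p+[0,0,.144-p[2]]))
for sx,sy in((1,1),(1,-1),(-1,-1),(-1,1)): print('expected bar corner crop px',(proj(w,np.r_[p[:2],.170]+M@[sx*.023,sy*.009,0])-[220,180])*4)
E
python3 ax.py
```

```text
[0.4918 0.1575 0.2706] [-1.000e-04  1.862e-01  9.825e-01  0.000e+00] [0.19191199 0.03963749 0.21713718] [-0.03370533 -0.00023911  0.03992754]
yaw y 1.1961443727893488
tcp axis px [319.8996742  211.76076637] [319.9535838  201.67379897]
expected bar corner crop px [453.53263577  -4.09853522]
expected bar corner crop px [346.05675257  -4.28500892]
expected bar corner crop px [348.46167005 251.38391039]
expected bar corner crop px [450.37114582 251.57810174]
```

View pics/w3.png

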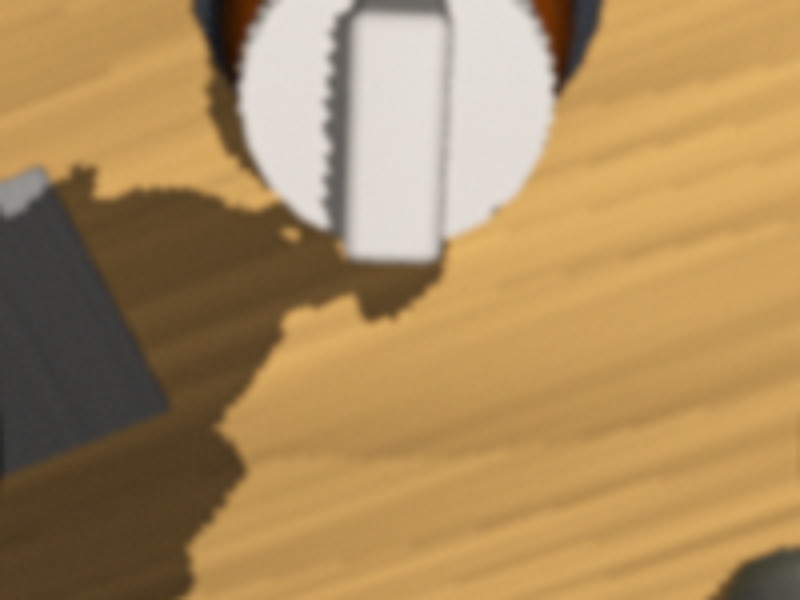

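The bar is slightly off the tool axis, by about 0.036 rad and 1–2 mm. I'll correct that and descend.

Request:
arm_command(steps="-0.001 -0.0005 0.03 0.035;0 0 0.03 0;0 0 0.03 0;0 0 0.0145 0;0 0 0 0")

```text
t: 2.9
tool_pos: [0.4928, 0.156, 0.1657]
eef_rot: [-0.0, 0.205, 0.979, -0.0]
ft_force: [-0.1, 1.7, 1.0]
opening: 0.0854
finger_force: 0.0
```

Request:
arm_command(steps="0 0 0 0;0 0 0 0;0 0 0 0;0 0 0 0;0 0 0 0", fingers=255, newtons=30)

```text
t: 3.52
tool_pos: [0.4936, 0.1562, 0.1663]
eef_rot: [0.0, 0.205, 0.979, 0.001]
ft_force: [-0.6, 1.4, 3.2]
opening: 0.0175
finger_force: 34.7
```

```bash
cat > s.py <<'E'
from h import *
from scipy.spatial.transform import Rotation as R
s=robot.sense();M=R.from_quat(s['eef_rot'],scalar_first=True).as_matrix()
print('t %.2f'%s['t'],'pos',s['tool_pos'].round(4),'yaw deg',np.degrees(np.arctan2(M[1,1],M[0,1])).round(2),'F',s['ft_force'].round(2),'Ftool',(M.T@s['ft_force']).round(2),'T',s['torque'].round(3),'op',round(s['opening'],4),'ff',round(s['finger_force'],1))
E
python3 s.py
```

```text
t 3.52 pos [0.4936 0.1562 0.1663] yaw deg 66.36 F [-0.55  1.44  3.21] Ftool [ 1.08  1.11 -3.21] T [0.281 0.04  0.037] op 0.0175 ff 34.7
```

Request:
arm_command(steps="0 0 0 0;0 0 0.001 0;0 0 0.001 0;0 0 0.001 0;0 0 0 0", newtons=45)

```text
t: 4.15
tool_pos: [0.4937, 0.1562, 0.1635]
eef_rot: [0.001, 0.205, 0.979, 0.001]
ft_force: [-0.9, 2.2, 8.0]
opening: 0.0172
finger_force: 47.5
```

```bash
python3 s.py
```

```text
t 4.15 pos [0.4937 0.1562 0.1635] yaw deg 66.36 F [-0.88  2.25  8.03] Ftool [ 1.7   1.72 -8.03] T [ 0.417  0.177 -0.019] op 0.0172 ff 47.5
```

Request:
arm_command(steps="0 0 0.001 0;0 0 0.001 0;0 0 0.0007 0;0 0 0 0;0 0 0 0")

```text
t: 4.78
tool_pos: [0.4937, 0.1562, 0.1614]
eef_rot: [0.001, 0.205, 0.979, 0.001]
ft_force: [-1.9, 1.8, 11.1]
opening: 0.0172
finger_force: 47.9
```

```bash
python3 s.py
```

```text
t 4.78 pos [0.4937 0.1562 0.1614] yaw deg 66.36 F [-1.93  1.77 11.12] Ftool [  2.47   0.87 -11.12] T [0.341 0.421 0.027] op 0.0172 ff 47.9
```

Request:
arm_command(steps="0 0 0.0005 0;0 0 0 -0.035;0 0 0 -0.035;0 0 0 -0.035;0 0 0 0")

```text
t: 5.4
tool_pos: [0.4939, 0.1561, 0.161]
eef_rot: [0.001, 0.153, 0.988, 0.001]
ft_force: [-1.9, 1.2, 11.1]
opening: 0.017
finger_force: 48.0
```

```bash
python3 s.py
```

```text
t 5.40 pos [0.4939 0.1561 0.161 ] yaw deg 72.38 F [-1.89  1.23 11.13] Ftool [  2.15   0.61 -11.13] T [ 0.216  0.403 -0.045] op 0.017 ff 48.0
```

Request:
arm_command(steps="0 0 0 -0.08;0 0 0 -0.08;0 0 0 -0.08;0 0 0 -0.08;0 0 0 0")

```text
t: 6.02
tool_pos: [0.4944, 0.1558, 0.1612]
eef_rot: [0.002, -0.006, 1.0, -0.0]
ft_force: [-0.9, 0.6, 10.4]
opening: 0.0174
finger_force: 48.1
```

```bash
python3 s.py
```

```text
t 6.03 pos [0.4944 0.1558 0.1612] yaw deg 90.72 F [-0.9   0.6  10.41] Ftool [  0.86   0.62 -10.41] T [ 0.04   0.208 -0.012] op 0.0174 ff 48.1
```

Request:
arm_command(steps="0 0 0.0004 -0.05;0 0 0 -0.05;0 0 0 -0.05;0 0 0 0;0 0 0 0")

```text
t: 6.65
tool_pos: [0.4944, 0.1559, 0.1609]
eef_rot: [0.002, -0.081, 0.997, -0.0]
ft_force: [-1.3, -0.5, 11.0]
opening: 0.0174
finger_force: 48.1
```

```bash
python3 s.py
```

```text
t 6.65 pos [0.4944 0.1559 0.1609] yaw deg 99.29 F [-1.31 -0.51 11.02] Ftool [  1.34  -0.29 -11.03] T [0.095 0.302 0.025] op 0.0174 ff 48.1
```

Request:
arm_command(steps="0 0 0 -0.026;0 0 0 -0.026;0 0 0 0;0 0 0 0;0 0 0 0")

```text
t: 7.28
tool_pos: [0.4943, 0.1558, 0.1608]
eef_rot: [0.002, -0.107, 0.994, -0.0]
ft_force: [-1.7, -0.3, 12.5]
opening: 0.0173
finger_force: 48.1
```

```bash
python3 s.py
```

```text
t 7.28 pos [0.4943 0.1558 0.1608] yaw deg 102.27 F [-1.69 -0.32 12.52] Ftool [  1.68   0.04 -12.52] T [0.093 0.228 0.031] op 0.0173 ff 48.1
```

Request:
arm_command(steps="0 0 0 -0.035;0 0 0 -0.035;0 0 0 0;0 0 0 0;0 0 0 0")

```text
t: 7.9
tool_pos: [0.4944, 0.1558, 0.1609]
eef_rot: [0.002, -0.142, 0.99, -0.0]
ft_force: [-0.7, 0.5, 12.1]
opening: 0.0169
finger_force: 48.1
```

```bash
python3 s.py
```

```text
t 7.90 pos [0.4944 0.1558 0.1609] yaw deg 106.28 F [-0.72  0.46 12.1 ] Ftool [  0.52   0.63 -12.1 ] T [0.113 0.255 0.017] op 0.0169 ff 48.1
```

Request:
arm_command(steps="0 0 0 -0.035;0 0 0 -0.035;0 0 0 0;0 0 0 0;0 0 0 0")

```text
t: 8.52
tool_pos: [0.4943, 0.1558, 0.1608]
eef_rot: [0.002, -0.176, 0.984, -0.0]
ft_force: [-1.2, -0.0, 12.1]
opening: 0.0171
finger_force: 48.1
```

```bash
python3 s.py
```

```text
t 8.53 pos [0.4943 0.1558 0.1608] yaw deg 110.29 F [-1.2  -0.05 12.07] Ftool [  1.11   0.36 -12.07] T [-0.035  0.31   0.014] op 0.0171 ff 48.1
```

Request:
arm_command(steps="0 0 0 -0.035;0 0 0 -0.035;0 0 0 0;0 0 0 0;0 0 0 0")

```text
t: 9.15
tool_pos: [0.4943, 0.1558, 0.1608]
eef_rot: [0.002, -0.21, 0.978, -0.0]
ft_force: [-0.4, -0.3, 11.3]
opening: 0.0175
finger_force: 48.1
```

```bash
python3 s.py
```

```text
t 9.15 pos [0.4943 0.1558 0.1608] yaw deg 114.3 F [-0.38 -0.27 11.26] Ftool [  0.42  -0.1  -11.26] T [0.062 0.31  0.012] op 0.0175 ff 48.1
```

Request:
arm_command(steps="0 0 0 -0.035;0 0 0 -0.035;0 0 0 0;0 0 0 0;0 0 0 0")

```text
t: 9.78
tool_pos: [0.4943, 0.1558, 0.1608]
eef_rot: [0.002, -0.245, 0.97, -0.0]
ft_force: [-1.2, 0.7, 11.3]
opening: 0.0171
finger_force: 48.1
```

```bash
python3 s.py
```

```text
t 9.78 pos [0.4943 0.1558 0.1608] yaw deg 118.31 F [-1.23  0.69 11.29] Ftool [  0.72   1.17 -11.3 ] T [0.073 0.261 0.014] op 0.0171 ff 48.1
```

Request:
arm_command(steps="0 0 0 -0.035;0 0 0 -0.035;0 0 0 0;0 0 0 0;0 0 0 0")

```text
t: 10.4
tool_pos: [0.4943, 0.1558, 0.1608]
eef_rot: [0.002, -0.278, 0.96, -0.0]
ft_force: [-1.2, 0.0, 11.5]
opening: 0.0173
finger_force: 48.1
```

```bash
python3 s.py
```

```text
t 10.40 pos [0.4943 0.1558 0.1608] yaw deg 122.32 F [-1.16  0.   11.54] Ftool [  0.95   0.6  -11.54] T [0.029 0.253 0.007] op 0.0173 ff 48.1
```

Request:
arm_command(steps="0 0 0 -0.035;0 0 0 -0.035;0 0 0 0;0 0 0 0;0 0 0 0")

```text
t: 11.02
tool_pos: [0.4944, 0.1558, 0.1608]
eef_rot: [0.002, -0.312, 0.95, -0.001]
ft_force: [-1.7, 0.5, 11.7]
opening: 0.0171
finger_force: 48.1
```

```bash
python3 s.py
```

```text
t 11.03 pos [0.4944 0.1558 0.1608] yaw deg 126.33 F [-1.71  0.5  11.72] Ftool [  1.05   1.39 -11.73] T [ 0.045  0.314 -0.001] op 0.0171 ff 48.1
```

Request:
arm_command(steps="0 0 0 -0.035;0 0 0 -0.035;0 0 0 0;0 0 0 0;0 0 0 0")

```text
t: 11.65
tool_pos: [0.4944, 0.1558, 0.1608]
eef_rot: [0.002, -0.345, 0.939, -0.001]
ft_force: [-0.9, -0.2, 11.5]
opening: 0.0171
finger_force: 48.1
```

```bash
python3 s.py
```

```text
t 11.65 pos [0.4944 0.1558 0.1608] yaw deg 130.34 F [-0.9  -0.22 11.49] Ftool [  0.8    0.39 -11.5 ] T [ 0.067  0.294 -0.061] op 0.0171 ff 48.1
```

Request:
arm_command(steps="0 0 0 -0.035;0 0 0 -0.035;0 0 0 0;0 0 0 0;0 0 0 0")

```text
t: 12.28
tool_pos: [0.4943, 0.1558, 0.1608]
eef_rot: [0.001, -0.377, 0.926, -0.001]
ft_force: [-0.7, -0.2, 10.9]
opening: 0.0173
finger_force: 48.2
```

```bash
python3 s.py
```

```text
t 12.28 pos [0.4943 0.1558 0.1608] yaw deg 134.35 F [-0.66 -0.21 10.91] Ftool [  0.59   0.29 -10.91] T [ 0.037  0.332 -0.053] op 0.0173 ff 48.2
```

Request:
arm_command(steps="0 0 0 -0.035;0 0 0 -0.035;0 0 0 0;0 0 0 0;0 0 0 0")

```text
t: 12.9
tool_pos: [0.4943, 0.1558, 0.1608]
eef_rot: [0.001, -0.41, 0.912, -0.001]
ft_force: [-2.0, -0.0, 12.4]
opening: 0.0171
finger_force: 48.2
```

```bash
python3 s.py
```

```text
t 12.90 pos [0.4943 0.1558 0.1608] yaw deg 138.36 F [-2.04 -0.   12.39] Ftool [  1.33   1.49 -12.39] T [0.026 0.324 0.001] op 0.0171 ff 48.2
```

Request:
arm_command(steps="0 0 0 -0.035;0 0 0 -0.035;0 0 0 0;0 0 0 0;0 0 0 0")

```text
t: 13.52
tool_pos: [0.4943, 0.1559, 0.1608]
eef_rot: [0.001, -0.441, 0.897, -0.001]
ft_force: [-1.3, 1.0, 12.1]
opening: 0.0171
finger_force: 48.2
```

```bash
python3 s.py
```

```text
t 13.53 pos [0.4943 0.1559 0.1608] yaw deg 142.37 F [-1.35  1.05 12.06] Ftool [ -0.03   1.68 -12.07] T [ 0.134  0.398 -0.081] op 0.0171 ff 48.2
```

Request:
arm_command(steps="0 0 0 -0.025;0 0 0 -0.025;0 0 0 0;0 0 0 0;0 0 0 0")

```text
t: 14.15
tool_pos: [0.4939, 0.1561, 0.1608]
eef_rot: [0.001, -0.463, 0.886, -0.0]
ft_force: [-2.3, 0.9, 11.2]
opening: 0.0166
finger_force: 48.3
```

```bash
python3 s.py;  python3 s.py
```

```text
t 14.15 pos [0.4939 0.1561 0.1608] yaw deg 145.22 F [-2.29  0.94 11.17] Ftool [  0.51   2.41 -11.17] T [ 0.273  0.567 -0.182] op 0.0166 ff 48.3
t 14.15 pos [0.4939 0.1561 0.1608] yaw deg 145.22 F [-2.29  0.94 11.17] Ftool [  0.51   2.41 -11.17] T [ 0.273  0.567 -0.182] op 0.0166 ff 48.3
```

Request:
arm_command(steps="0 0 0 -0.015;0 0 0 -0.01;0 0 0 0;0 0 0 0;0 0 0 0")

```text
t: 14.78
tool_pos: [0.4938, 0.1561, 0.1608]
eef_rot: [0.001, -0.474, 0.88, -0.0]
ft_force: [-2.5, 1.1, 11.9]
opening: 0.0172
finger_force: 48.3
```

```bash
python3 s.py
```

```text
t 14.78 pos [0.4938 0.1561 0.1608] yaw deg 146.64 F [-2.53  1.09 11.87] Ftool [  0.46   2.7  -11.88] T [ 0.259  0.591 -0.268] op 0.0172 ff 48.3
```

The stop is confirmed: torque rose from 0.08 to 0.18 to 0.27 N m. I'll back the twist off slightly and ease up.

Request:
arm_command(steps="0 0 0 0.02;0 0 0 0.02;0 0 -0.002 0;0 0 -0.002 0;0 0 -0.001 0")

```text
t: 15.4
tool_pos: [0.4937, 0.156, 0.1646]
eef_rot: [0.001, -0.457, 0.89, -0.0]
ft_force: [0.3, 1.7, 2.8]
opening: 0.0173
finger_force: 47.0
```

```bash
python3 s.py
```

```text
t 15.40 pos [0.4937 0.156  0.1646] yaw deg 144.37 F [0.33 1.67 2.79] Ftool [-1.55  0.7  -2.78] T [ 0.297 -0.181 -0.097] op 0.0173 ff 47.0
```

Request:
arm_command(steps="0 0 -0.001 0;0 0 -0.001 0;0 0 -0.001 0;0 0 0 0;0 0 0 0")

```text
t: 16.02
tool_pos: [0.4933, 0.1557, 0.1671]
eef_rot: [0.0, -0.457, 0.889, -0.0]
ft_force: [2.9, 1.4, 1.5]
opening: 0.017
finger_force: 46.7
```

```bash
python3 s.py
```

```text
t 16.02 pos [0.4933 0.1557 0.1671] yaw deg 144.38 F [2.91 1.44 1.5 ] Ftool [-2.87 -1.53 -1.5 ] T [ 0.295 -0.542 -0.089] op 0.017 ff 46.7
```

Request:
arm_command(steps="-0.0005 -0.0003 -0.001 0;0 0 -0.001 0;0 0 -0.001 0;0 0 0 0;0 0 0 0")

```text
t: 16.65
tool_pos: [0.4929, 0.1559, 0.1699]
eef_rot: [-0.001, -0.457, 0.889, 0.0]
ft_force: [-0.7, -0.1, -0.9]
opening: 0.0174
finger_force: 46.6
```

```bash
python3 s.py
```

```text
t 16.65 pos [0.4929 0.1559 0.1699] yaw deg 144.39 F [-0.66 -0.08 -0.88] Ftool [0.45 0.49 0.88] T [-0.014  0.082  0.028] op 0.0174 ff 46.6
```

It is free and carries only the cap's weight, so I'll lift straight up.

Request:
arm_command(steps="0 0 -0.003 0;0 0 -0.003 0;0 0 -0.003 0;0 0 -0.003 0;0 0 0 0")

```text
t: 17.27
tool_pos: [0.4939, 0.1561, 0.1826]
eef_rot: [0.0, -0.457, 0.889, -0.0]
ft_force: [-0.5, 0.1, -1.2]
opening: 0.0173
finger_force: 46.6
```

Request:
arm_command(steps="0 0 -0.004 0;0 0 -0.012 0;0 0 -0.02 0;0 0 -0.02 0;0 0 0 0")

```text
t: 17.9
tool_pos: [0.4952, 0.1563, 0.2404]
eef_rot: [0.002, -0.457, 0.889, -0.001]
ft_force: [0.6, -1.0, -1.5]
opening: 0.0173
finger_force: 46.5
```

```bash
python3 s.py
python3 - <<'E'
from h import *
from scipy.spatial.transform import Rotation as R
w=cam('wrist');save(w,'w4.png')
s=robot.sense();M=R.from_quat(s['eef_rot'],scalar_first=True).as_matrix()
print('to dish',M.T@(np.r_[.530,-.210,s['tool_pos'][2]]-s['tool_pos']),s['qpos'].round(2))
E
```

```text
t 17.90 pos [0.4952 0.1563 0.2404] yaw deg 144.38 F [ 0.55 -1.02 -1.53] Ftool [ 0.51 -1.04  1.53] T [-0.009 -0.018  0.068] op 0.0173 ff 46.5
to dish [ 2.77039487e-01 -2.42132818e-01 -1.15797217e-04] [ 0.18  0.26 -0.11  1.2   0.   -0.77]
```

View pics/w4.png

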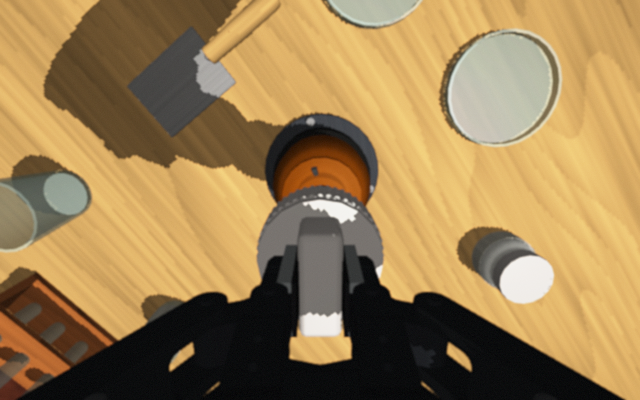

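The cap is held level and clear of the neck, at (320,240) in the view. Next is the carry to above the dish.

Request:
arm_command(steps="0.015 -0.013 0 0;0.035 -0.03 0 0;0.035 -0.03 0 0;0.035 -0.03 0 0;0.035 -0.03 0 0")

```text
t: 18.58
tool_pos: [0.511, -0.0487, 0.2372]
eef_rot: [-0.001, -0.457, 0.889, 0.001]
ft_force: [1.4, -0.2, -1.1]
opening: 0.0171
finger_force: 46.5
```

Request:
arm_command(steps="0.035 -0.03 0 0;0.035 -0.03 0 0;0.035 -0.03 0 0;0.017 -0.019 0 0;0 0 0 0")

```text
t: 19.2
tool_pos: [0.5288, -0.2116, 0.2368]
eef_rot: [-0.0, -0.456, 0.89, 0.001]
ft_force: [0.5, -0.1, -1.0]
opening: 0.0166
finger_force: 46.5
```

```bash
python3 s.py
python3 - <<'E'
from h import *
a=cam('scene');b=cam('side');w=cam('wrist')
print('flask',ray(a,241,222,0).round(3),ray(b,417,243,0).round(3))
print('beaker',ray(a,273,243,0).round(3))
im=np.zeros((560,800,3),np.uint8)
im[:400,:640]=w['image'][:,:,::-1]
im[300:560,500:800]=cv2.resize(a['image'][110:240,220:370],None,fx=2,fy=2)[:,:,::-1]
im[340:560,0:320]=cv2.resize(b['image'][230:340,290:450],None,fx=2,fy=2)[:,:,::-1]
cv2.imwrite('pics/m5.png',im)
E
```

```text
t 19.20 pos [ 0.5288 -0.2116  0.2368] yaw deg 144.23 F [ 0.45 -0.1  -0.96] Ftool [-0.18 -0.42  0.96] T [-0.001  0.007 -0.02 ] op 0.0166 ff 46.5
flask [ 0.763 -0.126  0.   ] [ 0.78  -0.111  0.   ]
beaker [0.732 0.007 0.   ]
```

View pics/m5.png

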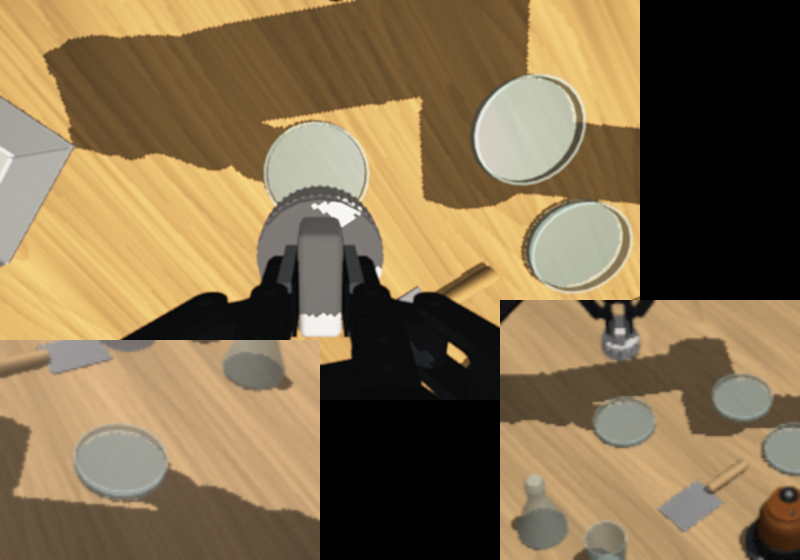

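The wrist view shows the target dish directly under the cap, with its visible part centred near (316,165). The nearest bystander, the flask, is over 0.2 m away. I'll lower the cap.

Request:
arm_command(steps="0 0 0.03 0;0 0 0.045 0;0 0 0.045 0;0 0 0.03 0;0 0 0 0")

```text
t: 19.98
tool_pos: [0.5266, -0.2075, 0.0857]
eef_rot: [-0.002, -0.458, 0.889, 0.003]
ft_force: [-0.5, 0.4, -0.7]
opening: 0.017
finger_force: 46.5
```

Request:
arm_command(steps="0 0 0.013 0;0 0 0.009 0;0 0 0.004 0;0 0 0.002 0;0 0 0 0")

```text
t: 20.6
tool_pos: [0.5292, -0.2102, 0.0603]
eef_rot: [0.0, -0.457, 0.89, -0.0]
ft_force: [0.6, -0.5, -1.2]
opening: 0.017
finger_force: 46.5
```

```bash
python3 s.py
```

```text
t 20.60 pos [ 0.5292 -0.2102  0.0603] yaw deg 144.38 F [ 0.61 -0.53 -1.2 ] Ftool [ 0.08 -0.81  1.2 ] T [ 0.016  0.04  -0.02 ] op 0.017 ff 46.5
```

Request:
arm_command(steps="0 0 0.002 0;0 0 0.002 0;0 0 0.0015 0;0 0 0.001 0;0 0 0 0")

```text
t: 21.22
tool_pos: [0.5291, -0.21, 0.0536]
eef_rot: [-0.0, -0.457, 0.889, 0.0]
ft_force: [-0.4, -0.5, -1.0]
opening: 0.0171
finger_force: 46.5
```

```bash
python3 s.py
```

```text
t 21.23 pos [ 0.5291 -0.21    0.0536] yaw deg 144.38 F [-0.39 -0.51 -0.97] Ftool [0.64 0.02 0.97] T [-0.041  0.032  0.018] op 0.0171 ff 46.5
```

Request:
arm_command(steps="0 0 0.0008 0;0 0 0.0007 0;0 0 0 0;0 0 0 0;0 0 0 0")

```text
t: 21.85
tool_pos: [0.5293, -0.2101, 0.0525]
eef_rot: [0.0, -0.457, 0.889, -0.0]
ft_force: [-1.2, -0.2, 3.5]
opening: 0.0169
finger_force: 47.1
```

```bash
python3 s.py
```

```text
t 21.85 pos [ 0.5293 -0.2101  0.0525] yaw deg 144.39 F [-1.23 -0.16  3.5 ] Ftool [ 0.85  0.91 -3.5 ] T [0.216 0.286 0.028] op 0.0169 ff 47.1
```

The cap touched down with 3.5 N. I'll release it and retreat straight up.

Request:
arm_command(steps="0 0 0 0;0 0 0 0;0 0 0 0;0 0 0 0;0 0 0 0", fingers=0)

```text
t: 22.48
tool_pos: [0.5291, -0.21, 0.0521]
eef_rot: [0.0, -0.457, 0.889, 0.0]
ft_force: [0.1, 0.1, -0.5]
opening: 0.0856
finger_force: 0.0
```

Request:
arm_command(steps="0 0 -0.005 0;0 0 -0.01 0;0 0 -0.03 0;0 0 -0.04 0;0 0 -0.04 0")

```text
t: 23.1
tool_pos: [0.5291, -0.21, 0.1791]
eef_rot: [0.0, -0.457, 0.889, -0.0]
ft_force: [0.5, 0.4, 0.5]
opening: 0.0857
finger_force: 0.0
```

Request:
arm_command(steps="0 0 -0.02 0;0 0 0 0;0 0 0 0;0 0 0 0;0 0 0 0")

```text
t: 23.72
tool_pos: [0.5285, -0.2098, 0.1961]
eef_rot: [-0.001, -0.457, 0.889, 0.001]
ft_force: [0.1, 0.5, 0.4]
opening: 0.0854
finger_force: 0.0
```

```bash
python3 s.py
python3 - <<'E'
from h import *
w=cam('wrist');b=cam('side')
im=np.vstack([w['image'][100:330,200:440],b['image'][230:345,290:410].repeat(2,0).repeat(2,1)])[:,:,::-1]
cv2.imwrite('pics/end.png',im)
E
```

```text
t 23.73 pos [ 0.5285 -0.2098  0.1961] yaw deg 144.38 F [0.09 0.47 0.43] Ftool [-0.43  0.2  -0.43] T [-0.002 -0.005 -0.002] op 0.0854 ff 0.0
```

View pics/end.png

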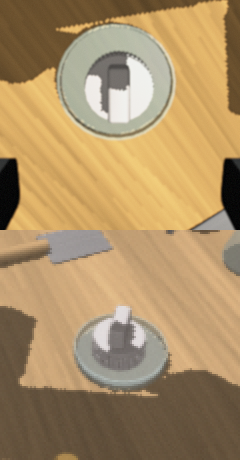

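Both views show the cap flat and centred in the dish, rim down, with the gripper clear.

```bash
python3 -c "
from station import close_job
print(close_job())"
```

```text
the job is handed in; nothing more can be done
None
```

The cap is off the bottle and lies rim down, flat and centred, in the rightmost dish; the arm touches nothing, and I handed the job in after about 24 s of the 70 s allowed (no verdict was returned).

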